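# Set the carousel collar on the spindle flat

## Robot

A 6-joint arm with a two-finger parallel gripper is mounted at the origin on the work surface. World frame = base frame: x ahead of the robot, y to its left, z up, the work surface at z = 0. Lengths are in m, angles in degrees, forces in N, time in s.
With the tool pointing down it reaches from about 0.275 to 0.975 m from the base axis. Payload 8.4 kg.
Tool frame: the origin (TCP) lies at the very end of the fingers, on their centre line; the grasp point (between the pads) lies 19 mm behind it; z points along the fingers, x is the direction in which the jaws open and shut, and the axes are right-handed (so a half turn about z gives the same grasp; the last joint's range is limited). The gripper opens to 92 mm and grips with 3 to 60 N. Pads are 20 mm wide; open, the fingers measure 128 mm over their backs; the gripper's body (75 mm by 189 mm) begins 69 mm behind the grasp point.
Start: joints at [-73.877, 20.225, 93.587, -0, 66.188, -0.138], TCP at [0.175, -0.6, 0.215] pointing down, gripper open.
Joint ranges: [-150.9, 150.9], [-52.94, 120.26], [3.33, 152.33], [-74.26, 254.26], [0, 154.13], [-172.89, 172.89]. Speed limits (degrees/s): [127.2, 127.2, 159.86, 180, 180, 180].

## Interface

Orientations are given as [roll, pitch, yaw] about the fixed x, y, z axes, in that order (R = Rz(yaw) Ry(pitch) Rx(roll)).
In Python, from cell import readout, capture, ctrl, models gives the robot as it stands. The module is installed in compiled form; this text tells all that it offers.
- The arm moves only by the tool send_rows, never from a script. Its argument "rows" is one flat list of numbers, 7 for each row, row after row: the closure in counts, from 0 (fully open) to 255 (shut), then the shift along the tool's x, y, z in mm, then the turn, a rotation vector about the tool's x, y, z in degrees. A call has 1 to 20 rows; each row is the pose to reach, as a shift and turn from the pose commanded when the call began, along the tool's axes at that moment; what a row does not reach only later rows make up. A row lasts 1/8 s, in which the tool goes at most 62.5 mm and 10.7 degrees, less where a joint would pass 70% of its speed; a pose out of reach is approached as far as the arm can. A call with a gripper value outside its range is refused whole. The fingers move at their own pace and stop on an object; the grip force is fixed at half the most. Time passes only in rows, so rows that repeat a pose let the fingers close. It gives the time, the measured TCP pose, the force and the opening at its end, in the units of the state.
- readout.sense(): the state, without advancing time (a new reading comes with each control period).
- capture(name): name is "scene" or "top" or "wrist"; returns a dict with "pixels" (400x640x3 uint8, red, green, blue), "camera_matrix" (3x3 intrinsics, pixels), "R" (3x3) and "t" (3): a world point X has camera coordinates R X + t. Camera axes: x right, y down, z forward; pixel columns grow to the right and rows downward; lengths in m; the calibration is good to about 2 mm. The wrist camera is an equidistant fisheye: a pixel r from the principal point sees the ray r / f radians off the axis. A picture is of the moment at which its call begins. There is no depth.
- ctrl.close_job(): hands the job in, once; it reports no verdict.
Trained networks look in a picture, given as the dict that the camera call returned (one of the last four; its "shot" number tells which), for a name from the list of things; names that differ only in an ending like _2 or _b are one class to them, and where a whole thing is asked for, a point or a joint stands for the part that bears it (a point fixed in the world has none). Each returns a list of dicts, best first, with "p" (0 to 1); they miss things now and then, are a little off and sometimes report something else, mostly with a low value. They report only what shows in the picture. A call takes as long as a camera call. They do not tell look-alikes from the thing itself.
- models.search_frame(query, picture): "point" ([column, row] in pixels, amid what is visible of it).
- models.cut_out(query, picture): "mask" (400x640 bool, what is visible of it) and "point" ([column, row] in pixels, amid what is visible of it).
The state is a dict: "time_s": time; "joint_positions": joint angles; "dq": joint speeds; "tau": joint torques, N m; "tool_pos": TCP position; "tool_rot": TCP orientation; "force": force on the tool from outside, world axes, zero at the start; "torque": the same for the moment, N m; "opening": finger opening in m.
Only numpy, scipy, OpenCV 4.12 (cv2) and the standard library are available. Lean on these libraries where they do the work, as an engineer would, in place of code of your own. Each camera call takes 0.05 s, during which the arm holds its last target. There are 200 camera calls.

## Task

The autosampler's tray wheel is off and its brass collar has to go back on the spindle: lift the collar up off its post and slip it down over the spindle. Turn the stiff spindle with the gripper until you feel a finger lie flat on the ground flat and that flat looks straight out of the loading gap in the deck's rim. Finish while holding the collar up off the bearing with its top face level with the black line on the spindle and its screw squarely over the flat, fingers off the screw so that a colleague can tighten it; leave everything else on the bench where it is.

Things in the scene. Friction and masses are not known exactly. Their poses are not given: they have to be found in the camera images.
- autosampler: Cream carousel autosampler, fixed, 340 mm deep, 320 wide. Deck 50 mm high with a 20 mm rim (radius 137 mm) open for 75 degrees at the front: the loading gap. A 150 mm high housing along its back, 145 to 190 mm behind the spindle, has a thin 250 mm high probe arm at one corner, swung outwards. Origin on the bench under the spindle axis; x points to the back housing, so the gap lies at -x; z up.
- boss_top (a point): Top centre of the aluminium bearing boss (34 mm in diameter) out of which the spindle stands, 75 mm above the bench; the flange under the boss (76 mm in diameter) has its top 58 mm above the bench.
- spindle_flat: The bright ground flat on the side of the spindle, 12 mm wide, 54 mm tall. Origin at the centre of its face, 7.4 mm from the spindle axis, 29 mm above the boss; x points straight out of the flat, away from the axis; z up. The spindle measures 20 mm across the round, 17.4 mm across the flat and the round behind it. At the start the flat looks in any direction at least 0.8 rad away from the gap.
- spindle_tip (a point): Centre of the top end of the spindle, an upright dark steel bar of 20 mm diameter standing 60 mm above the boss (tip 135 mm above the bench), its top 3 mm chamfered. A white paint mark on its end runs from the centre towards the flat. It turns without limit either way about its own axis, needs 0.06 N m to turn and stays where it is left; it cannot slide.
- spindle_line (a point): Centre of the spindle at the height of the thin black line (2 mm wide) round it, 28 mm above the boss, 103 mm above the bench.
- collar: Brass collar: ring of 44 mm outer diameter, 23 mm bore, 18 mm high, about 160 g, with one black set screw standing out of its side. Starts level on one of the two posts of the stand, its underside 45 mm above the bench. Origin at the centre of its underside; x points radially out through the screw; z up, along the bore. A short black mark on its top face lies over the screw.
- collar_screw: The backed-out set screw of the collar, 8 mm in diameter, standing 6 mm out of the collar's side at half its height. Its frame is the collar's (origin at the centre of the collar's underside, x towards the screw).
- collar_top (a point): Centre of the collar's top face, 18 mm above its underside.
- screw_tip (a point): Outer end of the set screw, 28 mm from the collar's axis and 9 mm above its underside.
- stand: White plastic parts stand fixed to the bench, 210 by 75 mm, base 14 mm high, with two upright posts at +47.5 and -47.5 mm along its x. Each post has a 30 mm shoulder whose top is 45 mm above the bench and on which a ring rests, and above it a 16 mm steel pin up to 92 mm above the bench. Origin under the centre of its base.
- spacer: White plastic spacer ring of the collar's size (44 mm, 18 mm high) but without a screw, on the other post. Not needed. Origin at the centre of its underside.
- hex_key: Dark L-shaped hex key, 90 by 26 mm, 6 mm thick, lying on the autosampler's deck in the loading gap. Not needed. Origin at the middle of its long leg, underside.
- tube_rack: White rack, 170 by 90 mm, 113 mm high with its orange-capped tubes. Not needed. Origin under its centre.
- wash_bottle: White plastic bottle, 68 mm in diameter, 160 mm high. Not needed. Origin under its centre.
- beaker: Clear plastic beaker, 80 mm in diameter, 100 mm high. Not needed. Origin under its centre.
There are look-alikes about, which are no part of the job. What is meant by the collar is not orange, pink or purple, and is the smaller of those in its own colour.

How it is judged:
By the outcome, as a careful person would: the job done as asked, in the order asked, and still so for the second after the job is handed in, while the arm keeps its last pose, push and grip.
It also fails if it takes over 72 s, if anything falls off the work surface, if the arm or the gripper's body presses on something with over 40 N, if the wrist force passes 120 N, or if a joint passes its speed limit or range.

## Working session

There is one attempt and no reset: what is moved stays moved. The work goes in short steps, Python scripts to look and compute and a tool call to move; the robot and the scene stay as the last step left them, time stands still between calls to the robot, and variables do not carry over. Pictures are saved under pics/ and viewed, about 8 in all and at most 12, crops included, and the job is handed in when it is done.

Besides the shell and the picture viewer there is one more tool, called after "Emit:" in YAML: its name, and indented under it one key for each argument. send_rows: Moves the arm, as the interface text tells. Its arguments: {"type":"object","properties":{"rows":{"type":"array"}},"required":["rows"]}

```bash
mkdir -p pics
cat > h.py <<'E'
import numpy as np, cv2
from cell import readout, capture, ctrl, models
def save(p,n,crop=None,scale=1):
    im=p["pixels"][:,:,::-1]
    if crop: im=im[crop[1]:crop[3],crop[0]:crop[2]]
    if scale!=1: im=cv2.resize(im,None,fx=scale,fy=scale,interpolation=cv2.INTER_CUBIC)
    cv2.imwrite("pics/"+n+".png",im)
def ray(p,px):
    K=np.array(p["camera_matrix"]);R=np.array(p["R"]);t=np.array(p["t"])
    v=np.linalg.inv(K)@np.array([px[0],px[1],1.])
    return -R.T@t, R.T@v
def atz(p,px,z):
    o,d=ray(p,px); return o+d*(z-o[2])/d[2]
def rayw(p,px):
    K=np.array(p["camera_matrix"]);R=np.array(p["R"]);t=np.array(p["t"])
    a=(px[0]-K[0,2])/K[0,0]; b=(px[1]-K[1,2])/K[1,1]; r=np.hypot(a,b)
    v=np.array([np.sin(r)*a/max(r,1e-9),np.sin(r)*b/max(r,1e-9),np.cos(r)])
    return -R.T@t,R.T@v
def atzw(p,px,z):
    o,d=rayw(p,px); return o+d*(z-o[2])/d[2]
def proj(p,X):
    K=np.array(p["camera_matrix"]);c=np.array(p["R"])@np.array(X)+np.array(p["t"]); q=K@c; return q[:2]/q[2]
E
python3 - <<'E'
from h import *
s=readout.sense(); print({k:np.round(v,3).tolist() for k,v in s.items()})
for c in["top","scene"]:
    p=capture(c); save(p,c); print(c,np.round(-np.array(p["R"]).T@p["t"],3),np.round(p["camera_matrix"],1).tolist())
    for q in["collar","spindle_tip","boss_top","stand","spacer","collar_screw","autosampler","hex_key"]:
        print(q,[(np.round(d["point"]).tolist(),round(d["p"],2)) for d in models.search_frame(q,p)[:4]])
E
```

```text
{'time_s': 0.0, 'joint_positions': [-73.877, 20.261, 93.628, -0.001, 66.188, -0.138], 'dq': [-0.002, 0.03, 0.023, 0.001, -0.019, 0.046], 'tau': [-0.002, -59.385, -33.422, 0.07, 0.024, -0.0], 'tool_pos': [0.175, -0.6, 0.214], 'tool_rot': [179.999, 0.078, -73.738], 'force': [0.181, 0.039, 0.008], 'torque': [0.016, 0.003, -0.003], 'opening': 0.092}
top [ 0.284 -0.025  1.473] [[509.2, 0.0, 322.8], [0.0, 509.2, 198.5], [0.0, 0.0, 1.0]]
collar [([153.0, 194.0], 0.94), ([185.0, 262.0], 0.69), ([198.0, 211.0], 0.64), ([246.0, 250.0], 0.46)]
spindle_tip [([343.0, 171.0], 0.47)]
boss_top [([343.0, 162.0], 0.85), ([139.0, 237.0], 0.43)]
stand [([208.0, 195.0], 0.6)]
spacer [([205.0, 178.0], 0.68)]
collar_screw [([493.0, 168.0], 0.28)]
autosampler [([342.0, 163.0], 0.9)]
hex_key [([342.0, 169.0], 0.54), ([350.0, 204.0], 0.5), ([204.0, 210.0], 0.31)]
scene [ 1.093 -0.612  1.   ] [[425.8, 0.0, 316.1], [0.0, 425.8, 196.9], [0.0, 0.0, 1.0]]
collar [([392.0, 163.0], 0.59), ([371.0, 151.0], 0.53), ([430.0, 160.0], 0.52), ([340.0, 175.0], 0.47)]
spindle_tip [([392.0, 166.0], 0.38)]
boss_top [([324.0, 256.0], 0.93), ([393.0, 165.0], 0.63)]
stand [([401.0, 186.0], 0.65)]
spacer [([409.0, 184.0], 0.59)]
collar_screw [([400.0, 190.0], 0.39)]
autosampler [([326.0, 256.0], 0.87), ([399.0, 188.0], 0.41), ([404.0, 130.0], 0.31)]
hex_key [([305.0, 219.0], 0.65)]
```

View pics/top.png

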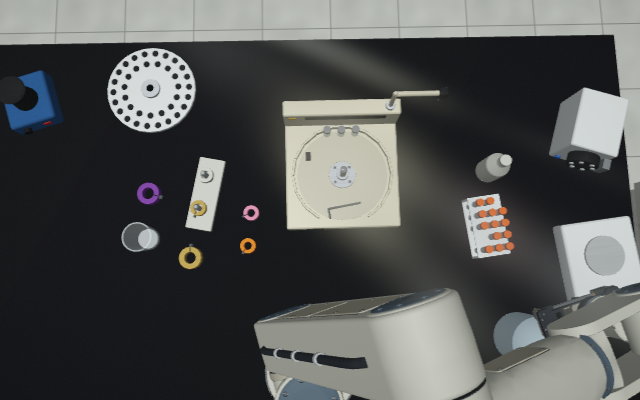

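View pics/scene.png

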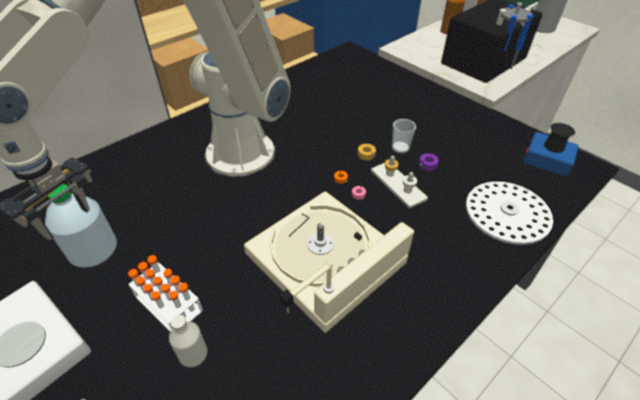

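Top view: the stand carries the small brass collar at about (198,208) and the white spacer at (205,176). The large brass look-alike is at (190,258). The autosampler spindle is at about (342,172) with the gap facing the robot (image bottom), and the hex key lies in the gap at (345,208).

Run:
```python
from h import *
p=capture("top"); s=capture("scene")
print("collar top",atz(p,(198,207),.063),"spacer",atz(p,(205,176),.063),"tip",atz(p,(343,171),.135),"boss",atz(p,(342,175),.075))
for n,c in(("stand",(180,150,260,240)),("spin",(275,95,410,235))):
    pass
a=cv2.resize(p["pixels"][150:240,170:260],(400,400),interpolation=2)
b=cv2.resize(p["pixels"][130:220,297:387],(400,400),interpolation=2)
c=cv2.resize(s["pixels"][130:220,365:455],(400,400),interpolation=2) if 0 else cv2.resize(s["pixels"][140:210,360:430],(300,300),interpolation=2)
im=np.hstack([a,b]); cv2.imwrite("pics/crop1.png",im[:,:,::-1])
# autosampler outline
m=models.cut_out("autosampler",p)[0]["mask"].astype(np.uint8); print(cv2.minAreaRect(np.argwhere(m)[:,::-1].astype(np.float32)))
m=models.cut_out("stand",p)[0]["mask"].astype(np.uint8); print(cv2.minAreaRect(np.argwhere(m)[:,::-1].astype(np.float32)))
```

```text
collar top [0.4586673 0.3042916 0.063    ] spacer [0.54584057 0.28569348 0.063     ] tip [ 0.53873398 -0.09789381  0.135     ] boss [ 0.53886185 -0.09805142  0.075     ]
((367.05072021484375, 158.86849975585938), (138.16453552246094, 166.73753356933594), 87.87889862060547)
((204.9530029296875, 194.12710571289062), (26.71890640258789, 73.90824127197266), 12.171459197998047)
```

View pics/crop1.png

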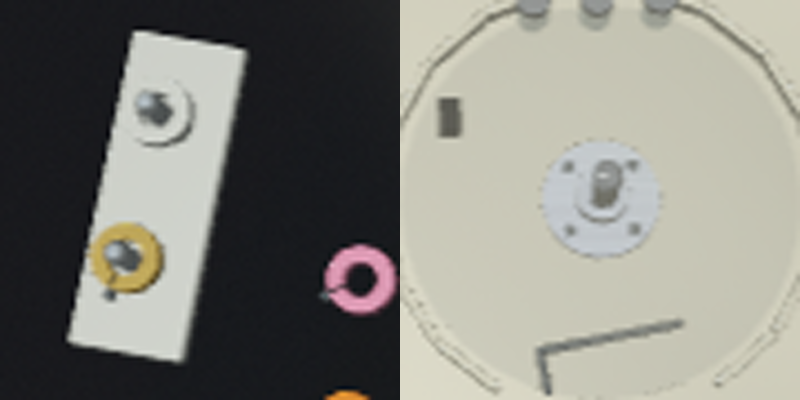

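Emit:
send_rows:
  rows: [0, 0, 0, -60, 0, 0, 0, 0, -380, -490, -66, 0, 0, -74, 0, -380, -490, -66, 0, 0, -74, 0, -380, -490, -66, 0, 0, -74, 0, -380, -490, -66, 0, 0, -74, 0, -380, -490, -66, 0, 0, -74, 0, -380, -490, -66, 0, 0, -74, 0, -380, -490, -66, 0, 0, -74, 0, -380, -490, -66, 0, 0, -74, 0, -380, -490, -66, 0, 0, -74, 0, -380, -490, -66, 0, 0, -74, 0, -380, -490, -66, 0, 0, -74, 0, -380, -490, -66, 0, 0, -74, 0, -380, -490, -66, 0, 0, -74, 0, -380, -490, -66, 0, 0, -74]

```text
time_s: 2.98
tool_pos: [0.5385, -0.099, 0.2807]
tool_rot: [180.0, -0.0, 0.2]
force: [-1.1, 1.0, -0.7]
opening: 0.0917
```

```bash
cat >> h.py <<'E'
from scipy.spatial.transform import Rotation as Ro
def delta(pos,yaw):
    s=readout.sense(); R=Ro.from_euler("xyz",s["tool_rot"],degrees=True)
    T=Ro.from_euler("xyz",[180,0,yaw],degrees=True)
    print("shift mm",np.round(R.inv().apply(np.array(pos)-s["tool_pos"])*1000,1),"rot",np.round((R.inv()*T).as_rotvec(degrees=True),1))
def st():
    s=readout.sense(); print({k:np.round(s[k],4).tolist() for k in["time_s","tool_pos","tool_rot","force","opening","joint_positions"]})
E
python3 - <<'E'
from h import *
st(); p=capture("wrist"); print(p["camera_matrix"],-np.array(p["R"]).T@p["t"],np.array(p["R"]).round(2).tolist())
save(p,"w1")
for q in["spindle_tip","boss_top","hex_key","spindle_flat"]:
    print(q,[(np.round(d["point"]).tolist(),round(d["p"],2)) for d in models.search_frame(q,p)[:3]])
E
```

```text
{'time_s': 2.975, 'tool_pos': [0.5385, -0.099, 0.2807], 'tool_rot': [179.9924, -0.0073, 0.1623], 'force': [-1.0822, 0.9552, -0.7041], 'opening': 0.0917, 'joint_positions': [-10.5747, 9.9168, 98.732, -0.0064, 71.3426, -10.735]}
[[309.70691629   0.         323.12532622]
 [  0.         309.70691629 201.36273241]
 [  0.           0.           1.        ]] [ 0.53792389 -0.03200151  0.45034629] [[1.0, 0.0, 0.0], [0.0, -0.97, 0.24], [0.0, -0.24, -0.97]]
spindle_tip [([324.0, 188.0], 0.95)]
boss_top [([353.0, 158.0], 0.85)]
hex_key [([257.0, 173.0], 0.71)]
spindle_flat [([328.0, 178.0], 0.42)]
```

View pics/w1.png

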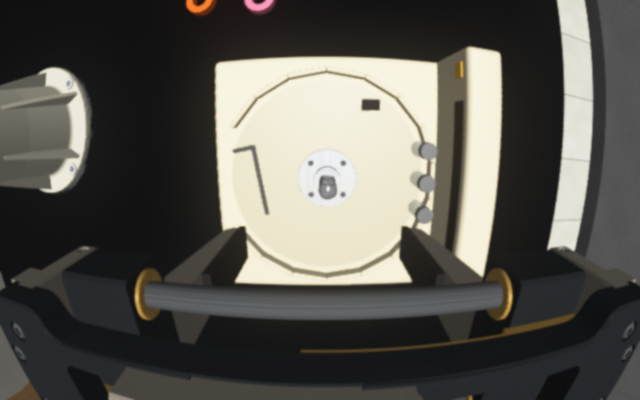

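The wrist view shows the spindle at (326,185), with the deck gap to the left (−x) and the housing to the right. I'll rectify it to measure the yaw and the tip mark.

```bash
cat >> h.py <<'E'
def ortho(p,c,half,z,n=400,fish=True):
    # image: right=+x world, up=+y
    u=np.linspace(-half,half,n); X,Y=np.meshgrid(c[0]+u,c[1]-u); P=np.stack([X,Y,np.full_like(X,z)],-1)
    C=P@np.array(p["R"]).T+np.array(p["t"]); K=p["camera_matrix"]
    r=np.hypot(C[...,0],C[...,1]); th=np.arctan2(r,C[...,2]) if fish else r/C[...,2]
    a=(C[...,0]/r*th*K[0][0]+K[0][2]).astype(np.float32); b=(C[...,1]/r*th*K[1][1]+K[1][2]).astype(np.float32)
    return cv2.remap(p["pixels"],a,b,cv2.INTER_CUBIC)
E
python3 - <<'E'
from h import *
p=capture("wrist")
c=(.538,-.098)
a=ortho(p,c,.19,.05); b=ortho(p,c,.03,.135)
cv2.imwrite("pics/o1.png",np.hstack([a,b])[:,:,::-1])
t=models.cut_out("spindle_tip",p); 
print([(d["p"],d["mask"].sum(),atzw(p,d["point"],.135)) for d in t[:2]])
print(atzw(p,models.search_frame("boss_top",p)[0]["point"],.075))
# front edge / left edge at z=.05 in 1px scale
g=cv2.cvtColor(a,cv2.COLOR_RGB2GRAY).astype(float)
px=.38/399
pts=[]
for r in range(60,320,5):
    d=np.diff(cv2.GaussianBlur(g,(5,5),0)[r,:100]); k=d.argmax(); pts.append((c[0]-.19+k*px,c[1]+.19-r*px))
pts=np.array(pts); f=np.polyfit(pts[:,1],pts[:,0],1); res=pts[:,0]-np.polyval(f,pts[:,1]); m=abs(res)<.003; f=np.polyfit(pts[m,1],pts[m,0],1)
print("front edge x=",f,"angle",-np.degrees(np.arctan(f[0])),m.sum())
pts=[]
for cc in range(60,280,5):
    d=np.diff(cv2.GaussianBlur(g,(5,5),0)[:100,cc]); k=d.argmax(); pts.append((c[0]-.19+cc*px,c[1]+.19-k*px))
pts=np.array(pts); f=np.polyfit(pts[:,0],pts[:,1],1); res=pts[:,1]-np.polyval(f,pts[:,0]); m=abs(res)<.003; f=np.polyfit(pts[m,0],pts[m,1],1)
print("left edge y=",f,np.degrees(np.arctan(f[0])),m.sum(), np.polyval(f,.538))
E
```

```text
[(0.75, np.int64(394), array([ 0.54040688, -0.09671168,  0.135     ]))]
[ 0.57758172 -0.06947776  0.075     ]
front edge x= [-2.72038612e-16  3.93714286e-01] angle 1.558666433616013e-14 9
left edge y= [0.00680761 0.05761424] 0.3900413532753133 44 0.06127673411859454
```

View pics/o1.png

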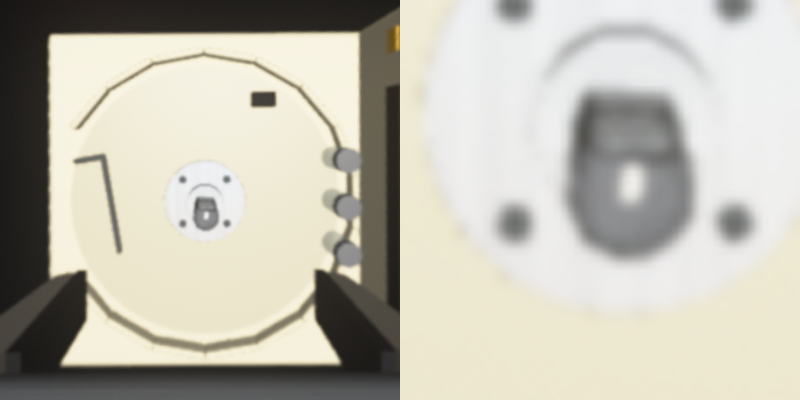

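The spindle axis is near (0.542,−0.098) and the flat looks toward +y (about 85°). The autosampler's yaw is about 0. Next is the collar.

Run:
```python
from h import *
delta((.460,.303,.20),63)
```

```text
shift mm [ -77.2 -401.4   80.6] rot [  0.   -0.  -62.7]
```

Emit:
send_rows:
  rows: [0, -77, -401, 80, 0, 0, -63, 0, -77, -401, 80, 0, 0, -63, 0, -77, -401, 80, 0, 0, -63, 0, -77, -401, 80, 0, 0, -63, 0, -77, -401, 80, 0, 0, -63, 0, -77, -401, 80, 0, 0, -63, 0, -77, -401, 80, 0, 0, -63, 0, -77, -401, 80, 0, 0, -63, 0, -77, -401, 80, 0, 0, -63, 0, -77, -401, 80, 0, 0, -63]

```text
time_s: 4.62
tool_pos: [0.4606, 0.3016, 0.2009]
tool_rot: [180.0, -0.0, 63.2]
force: [-0.2, 0.0, -0.2]
opening: 0.0919
```

Run:
```python
from h import *
st(); p=capture("wrist")
for q in["collar","collar_top","screw_tip","collar_screw","stand"]:
    print(q,[(np.round(d["point"]).tolist(),round(d["p"],2),np.round(atzw(p,d["point"],.063 if q!="screw_tip" else .054),4).tolist()) for d in models.search_frame(q,p)[:3]])
c=(.460,.303)
a=ortho(p,c,.12,.063); b=ortho(p,c,.04,.063)
cv2.imwrite("pics/o2.png",np.hstack([a,b])[:,:,::-1])
```

```text
{'time_s': 4.625, 'tool_pos': [0.4606, 0.3016, 0.2009], 'tool_rot': [179.9766, -0.0122, 63.1881], 'force': [-0.2478, 0.0384, -0.235], 'opening': 0.0919, 'joint_positions': [33.0682, 14.4313, 103.5882, -0.016, 61.9582, -30.1124]}
collar [([223.0, 213.0], 0.86, [0.4318, 0.1967, 0.063]), ([460.0, 164.0], 0.82, [0.4974, 0.4472, 0.063]), ([195.0, 152.0], 0.79, [0.3597, 0.2019, 0.063])]
collar_top [([197.0, 148.0], 0.88, [0.3565, 0.206, 0.063]), ([322.0, 178.0], 0.86, [0.4455, 0.3076, 0.063]), ([459.0, 164.0], 0.86, [0.4972, 0.4455, 0.063])]
screw_tip [([292.0, 54.0], 0.9, [0.3187, 0.3376, 0.054]), ([188.0, 152.0], 0.72, [0.3535, 0.1904, 0.054]), ([327.0, 177.0], 0.65, [0.4486, 0.3125, 0.054])]
collar_screw [([325.0, 166.0], 0.59, [0.4361, 0.3162, 0.063]), ([427.0, 164.0], 0.49, [0.4817, 0.4117, 0.063])]
stand [([331.0, 210.0], 0.58, [0.4797, 0.3016, 0.063])]
```

View pics/o2.png

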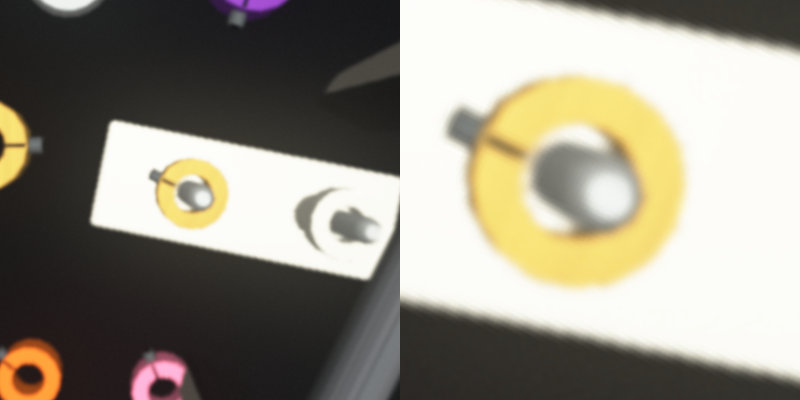

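```bash
cat >> h.py <<'E'
def ringfit(p,c,z,half=.04):
    """outer-circle fit of brass ring and mark direction in ortho at top face z"""
    o=ortho(p,c,half,z,n=801); px=2*half/800
    hsv=cv2.cvtColor(o,cv2.COLOR_RGB2HSV); m=((hsv[...,0]>15)&(hsv[...,0]<32)&(hsv[...,1]>90)&(hsv[...,2]>90)).astype(np.uint8)
    m=cv2.morphologyEx(m,cv2.MORPH_OPEN,np.ones((5,5)))
    n,l,s,_=cv2.connectedComponentsWithStats(m); k=1+s[1:,4].argmax(); m=(l==k).astype(np.uint8)
    cn=max(cv2.findContours(m,0,1)[0],key=cv2.contourArea)[:,0].astype(float)
    q=cn
    for _ in range(6):
        A=np.c_[2*q,np.ones(len(q))]; s_=np.linalg.lstsq(A,(q**2).sum(1),rcond=None)[0]; ctr=s_[:2]; r=np.sqrt(s_[2]+ctr@ctr)
        e=abs(np.hypot(*(cn-ctr).T)-r); q=cn[e<max(4,np.median(e)*2)]
    C=np.array([c[0]-half+ctr[0]*px,c[1]+half-ctr[1]*px])
    ang=np.arange(0,360,.5); g=cv2.cvtColor(o,cv2.COLOR_RGB2GRAY).astype(float); out={}
    for nm,rr in(("mark",np.arange(.0145,.0195,.0003)),("screw",np.arange(.024,.027,.0003))):
        T,Rr=np.meshgrid(np.radians(ang),rr/px); v=cv2.remap(g,(ctr[0]+Rr*np.cos(T)).astype(np.float32),(ctr[1]-Rr*np.sin(T)).astype(np.float32),1).mean(0)
        out[nm]=v
    return C,r*px,ang,out,o
E
python3 - <<'E'
from h import *
p=capture("wrist")
C,r,ang,out,o=ringfit(p,(.4555,.3067),.063); print(C,r)
for k,v in out.items():
    w=np.clip(np.median(v)-v,0,None) if k=="mark" else np.clip(np.median(v)-v,0,None); w=w*(abs(ang-153)<20); w=np.clip(w-.4*w.max(),0,None); print(k,(ang*w).sum()/w.sum(), w.max())
delta((*C,.20),63.5)
t=np.array(C)
print("tool axes offset")
E
```

```text
[0.45512531 0.30680358] 0.02111701140035183
mark 154.23036329267825 46.41112706801469
screw 154.58596926350808 77.97404296875001
shift mm [ 1.6 -6.7  0.7] rot [ 0.  -0.  -0.3]
tool axes offset
```

Emit:
send_rows:
  rows: [0, 1.6, -6.7, 0, 0, 0, -1.1, 0, 1.6, -6.7, 0, 0, 0, -1.1, 0, 1.6, -6.7, 60, 0, 0, -1.1, 0, 1.6, -6.7, 110, 0, 0, -1.1, 0, 1.6, -6.7, 145, 0, 0, -1.1, 0, 1.6, -6.7, 166, 0, 0, -1.1, 0, 1.6, -6.7, 166, 0, 0, -1.1, 0, 1.6, -6.7, 166, 0, 0, -1.1, 120, 1.6, -6.7, 166, 0, 0, -1.1, 150, 1.6, -6.7, 166, 0, 0, -1.1, 180, 1.6, -6.7, 166, 0, 0, -1.1, 255, 1.6, -6.7, 166, 0, 0, -1.1, 255, 1.6, -6.7, 166, 0, 0, -1.1, 255, 1.6, -6.7, 166, 0, 0, -1.1, 255, 1.6, -6.7, 166, 0, 0, -1.1]

```text
time_s: 6.85
tool_pos: [0.4549, 0.3071, 0.0346]
tool_rot: [-180.0, 0.0, 64.4]
force: [0.2, 1.4, 1.5]
opening: 0.0438
```

Run:
```python
from h import *
st(); p=capture("wrist"); s=readout.sense()
C,r,ang,out,o=ringfit(p,s["tool_pos"][:2],.063); print(C,r, C-s["tool_pos"][:2])
for k,v in out.items():
    w=np.clip(np.median(v)-v,0,None); w=w*(abs(ang-154)<20); w=np.clip(w-.4*w.max(),0,None); print(k,(ang*w).sum()/w.sum(), w.max())
cv2.imwrite("pics/o3.png",cv2.resize(o,(500,500))[:,:,::-1])
```

```text
{'time_s': 6.85, 'tool_pos': [0.4549, 0.3071, 0.0346], 'tool_rot': [-179.9987, 0.002, 64.3592], 'force': [0.2381, 1.3786, 1.5085], 'opening': 0.0438, 'joint_positions': [33.8642, 27.2164, 110.5325, 0.0002, 42.2535, -30.4952]}
[0.45360009 0.30777598] 0.02188701508891259 [-0.00130261  0.00070199]
mark 154.25869427093016 61.86603860294118
screw nan 0.0<stdin>:5: RuntimeWarning: invalid value encountered in scalar divide
```

View pics/o3.png

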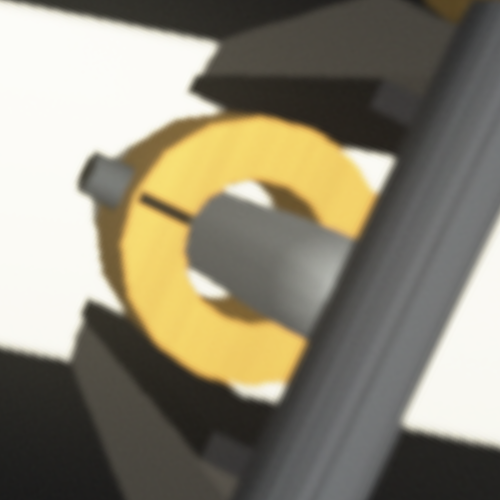

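The collar is gripped (opening 43.8 mm, screw 90° from the jaw axis). Next I lift it and carry it to just behind the spindle, so I can compare the two in one image.

Run:
```python
from h import *
delta((.588,-.098,.20),90.3); delta((.588,-.098,.1066),90.3)
```

```text
shift mm [-307.6  295.3 -165.4] rot [ -0.    0.  -25.9]
shift mm [-307.6  295.3  -72. ] rot [ -0.    0.  -25.9]
```

Emit:
send_rows:
  rows: [255, 0, 0, -50, 0, 0, 0, 255, 0, 0, -105, 0, 0, 0, 255, 0, 0, -155, 0, 0, 0, 255, -307.6, 295.3, -165, 0, 0, -25.9, 255, -307.6, 295.3, -165, 0, 0, -25.9, 255, -307.6, 295.3, -165, 0, 0, -25.9, 255, -307.6, 295.3, -165, 0, 0, -25.9, 255, -307.6, 295.3, -165, 0, 0, -25.9, 255, -307.6, 295.3, -165, 0, 0, -25.9, 255, -307.6, 295.3, -165, 0, 0, -25.9, 255, -307.6, 295.3, -165, 0, 0, -25.9, 255, -307.6, 295.3, -165, 0, 0, -25.9, 255, -307.6, 295.3, -110, 0, 0, -25.9, 255, -307.6, 295.3, -72, 0, 0, -25.9, 255, -307.6, 295.3, -72, 0, 0, -25.9, 255, -307.6, 295.3, -72, 0, 0, -25.9]

```text
time_s: 8.9
tool_pos: [0.5888, -0.0971, 0.108]
tool_rot: [179.9, 0.0, 90.3]
force: [0.1, 0.4, -1.3]
opening: 0.0434
```

Run:
```python
from h import *
st(); p=capture("wrist"); s=readout.sense()
zt=s["tool_pos"][2]+.0284
C,r,ang,out,o=ringfit(p,s["tool_pos"][:2],zt); print(C,r, C-s["tool_pos"][:2])
v=out["mark"]; w=np.clip(np.median(v)-v,0,None); w=w*(abs(ang-180)<20); w=np.clip(w-.4*w.max(),0,None); print("mark",(ang*w).sum()/w.sum(), w.max())
o=ortho(p,(.56,-.098),.05,.135,n=600)
cv2.imwrite("pics/o4.png",o[:,:,::-1])
```

```text
{'time_s': 8.9, 'tool_pos': [0.5888, -0.0971, 0.108], 'tool_rot': [179.9269, 0.0062, 90.3306], 'force': [0.0684, 0.3841, -1.2682], 'opening': 0.0434, 'joint_positions': [-9.5154, 24.5413, 102.3339, 0.008, 53.0517, -99.8507]}
[ 0.58725977 -0.09683067] 0.02198153681594074 [-0.0019691   0.00062906]
mark 180.50768633968946 60.17836626838235
```

View pics/o4.png

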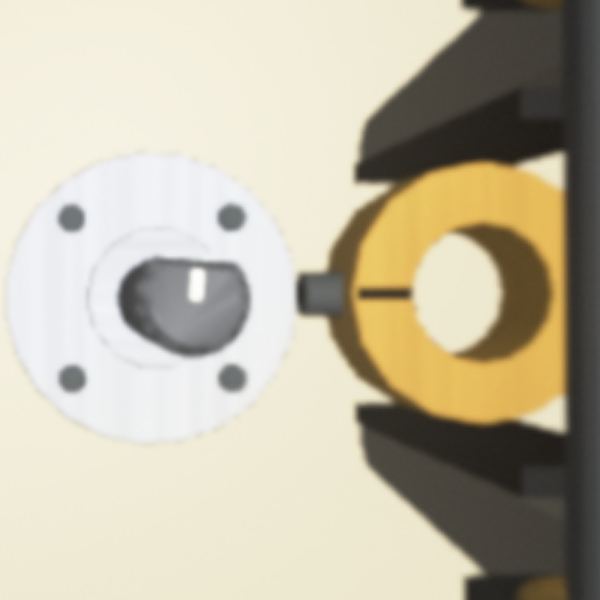

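The rectified wrist view shows the tip disc around (193,297) with the white mark from (195,302) to (198,266), so the flat is at about 86°. The collar bore is centred near (483,293). I'll measure both numerically.

Run:
```python
from h import *
p=capture("wrist"); s=readout.sense(); print("cam",-np.array(p["R"]).T@p["t"])
def prof(c,half,z,dirdeg,width=.003,n=801,ch=None):
    o=ortho(p,c,half,z,n=n).astype(float).mean(2) if ch is None else ortho(p,c,half,z,n=n)[...,ch].astype(float)
    px=2*half/(n-1);k=int(width/px);m=n//2
    v=o[m-k:m+k+1].mean(0) if dirdeg==0 else o[:,m-k:m+k+1].mean(1)
    d=np.diff(cv2.GaussianBlur(v[None],(0,0),4)[0]); pos=(np.arange(n-1)+.5-m)*px
    idx=[i for i in range(3,n-4) if abs(d[i])==abs(d[i-3:i+4]).max() and abs(d[i])>.25*abs(d).max()]
    return [(round((c[0]+pos[i])*1000,1) if dirdeg==0 else round((c[1]-pos[i])*1000,1),round(d[i],1)) for i in idx]
zt=s["tool_pos"][2]+.0284
print("collar x",prof((.5895,-.097),.03,zt,0)); print("collar y",prof((.5895,-.097),.03,zt,90,.002))
print("collar y blue",prof((.5895,-.097),.03,zt,90,.002,ch=0))
print("tip x@.132",prof((.5425,-.100),.016,.132,0,.0015)); print("tip y@.132",prof((.5425,-.098),.016,.132,90,.001))
o=ortho(p,(.5425,-.098),.014,.135,n=561); g=o.astype(int).min(2); m=(g>190).astype(np.uint8)
n,l,st_,ce=cv2.connectedComponentsWithStats(m)
px=.028/560
for i in range(1,n):
    if 300<st_[i,4]<6000 and abs(ce[i]-280).max()<150:
        q=np.argwhere(l==i)[:,::-1].astype(np.float32); (rc,sz,a)=cv2.minAreaRect(q); b=cv2.boxPoints(cv2.minAreaRect(q))
        print(st_[i],[.5425+(rc[0]-280)*px,-.098-(rc[1]-280)*px],np.array(sz)*px*1000,a)
```

```text
cam [ 0.52178145 -0.09741046  0.27793762]
collar x [(np.float64(559.9), np.float64(-4.8)), (np.float64(561.1), np.float64(2.0)), (np.float64(568.7), np.float64(3.8)), (np.float64(578.7), np.float64(4.0)), (np.float64(593.2), np.float64(-6.7)), (np.float64(601.5), np.float64(4.1)), (np.float64(603.9), np.float64(-5.1))]
collar y [(np.float64(-75.6), np.float64(6.8)), (np.float64(-85.8), np.float64(-4.8)), (np.float64(-88.9), np.float64(3.7)), (np.float64(-105.2), np.float64(-3.5)), (np.float64(-108.4), np.float64(4.4)), (np.float64(-118.6), np.float64(-6.2))]
collar y blue [(np.float64(-75.5), np.float64(9.7)), (np.float64(-85.9), np.float64(-6.6)), (np.float64(-88.9), np.float64(3.5)), (np.float64(-105.3), np.float64(-3.1)), (np.float64(-108.4), np.float64(6.1)), (np.float64(-118.7), np.float64(-9.0))]
tip x@.132 [(np.float64(530.3), np.float64(-5.0)), (np.float64(552.0), np.float64(3.8))]
tip y@.132 [(np.float64(-91.2), np.float64(-5.0)), (np.float64(-92.6), np.float64(3.6)), (np.float64(-98.3), np.float64(-2.7)), (np.float64(-105.9), np.float64(-1.3)), (np.float64(-107.8), np.float64(4.4))]
```

Emit:
send_rows:
  rows: [255, 0, 0, -34, 0, 0, 0, 255, -1, -48, -34, 0, 0, 0, 255, -1, -48, -34, 0, 0, 0, 255, -1, -48, -34, 0, 0, 0, 255, -1, -48, -34, 0, 0, 0]

```text
time_s: 9.62
tool_pos: [0.5413, -0.0993, 0.1412]
tool_rot: [179.9, 0.0, 90.3]
force: [-0.4, 0.2, -1.6]
opening: 0.0434
```

Run:
```python
from h import *
st(); delta((.5409,-.0981,.118),90.3)
```

```text
{'time_s': 9.625, 'tool_pos': [0.5413, -0.0993, 0.1412], 'tool_rot': [179.9027, 0.0155, 90.2658], 'force': [-0.426, 0.2375, -1.6345], 'opening': 0.0434, 'joint_positions': [-10.5562, 18.3932, 106.7626, 0.0037, 54.7457, -100.8241]}
shift mm [ 1.2 -0.4 23.2] rot [ 0.1  0.  -0. ]
```

Emit:
send_rows:
  rows: [255, 0.5, -0.2, 0, 0, 0, 0, 255, 0.5, -0.2, 6, 0, 0, 0, 255, 0.5, -0.2, 10, 0, 0, 0, 255, 0.5, -0.2, 13, 0, 0, 0, 255, 0.5, -0.2, 16, 0, 0, 0, 255, 0.5, -0.2, 18, 0, 0, 0, 255, 0.5, -0.2, 18, 0, 0, 0]

```text
time_s: 10.5
tool_pos: [0.5398, -0.0987, 0.1225]
tool_rot: [-180.0, -0.0, 90.3]
force: [0.9, 0.4, -0.5]
opening: 0.0435
```

Run:
```python
from h import *
st(); p=capture("wrist"); s=readout.sense(); zt=s["tool_pos"][2]+.0284
o=ortho(p,(.541,-.098),.04,zt,n=500); cv2.imwrite("pics/o5.png",o[:,:,::-1])
```

```text
{'time_s': 10.5, 'tool_pos': [0.5398, -0.0987, 0.1225], 'tool_rot': [-179.9879, -0.0032, 90.2579], 'force': [0.874, 0.376, -0.5045], 'opening': 0.0435, 'joint_positions': [-10.5209, 19.7337, 107.6963, 0.0011, 52.5824, -100.7795]}
```

View pics/o5.png

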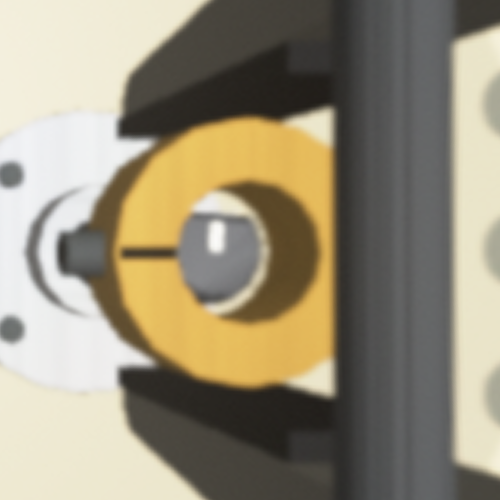

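The tip is centred in the bore with an even gap of about 1.3 mm and no contact force, so I continue down.

Emit:
send_rows:
  rows: [255, 0, 0, 5, 0, 0, 0, 255, 0, 0, 10, 0, 0, 0, 255, 0, 0, 15, 0, 0, 0, 255, 0, 0, 20, 0, 0, 0, 255, 0, 0, 20, 0, 0, 0]

```text
time_s: 11.18
tool_pos: [0.5396, -0.0987, 0.1021]
tool_rot: [-180.0, -0.0, 90.3]
force: [0.4, 0.1, -1.7]
opening: 0.0434
```

Emit:
send_rows:
  rows: [255, 0, 0, 8, 0, 0, 0, 255, 0, 0, 16, 0, 0, 0, 255, 0, 0, 24, 0, 0, 0, 255, 0, 0, 31, 0, 0, 0, 255, 0, 0, 35.5, 0, 0, 0, 255, 0, 0, 35.5, 0, 0, 0, 255, 0, 0, 35.5, 0, 0, 0]

```text
time_s: 12.05
tool_pos: [0.54, -0.0988, 0.0673]
tool_rot: [180.0, 0.0, 90.3]
force: [-0.3, 0.6, -0.5]
opening: 0.044
```

Emit:
send_rows:
  rows: [255, 0, 0, 1.5, 0, 0, 0, 255, 0, 0, 1.5, 0, 0, 0, 100, 0, 0, 1.5, 0, 0, 0, 0, 0, 0, 1.5, 0, 0, 0, 0, 0, 0, 1.5, 0, 0, 0, 0, 0, 0, 1.5, 0, 0, 0, 0, 0, 0, -50, 0, 0, 0, 0, 0, 0, -50, 0, 0, 10, 0, 0, 0, -50, 0, 0, 20, 0, 0, 0, -50, 0, 0, 30, 0, 0, 0, -50, 0, 0, 40, 0, 0, 0, -50, 0, 0, 50, 0, 0, 0, -50, 0, 0, 60, 0, 0, 0, -50, 0, 0, 70, 0, 0, 0, -50, 0, 0, 80, 0, 0, 0, -50, 0, 0, 90, 0, 0, 0, -50, 0, 0, 90, 0, 0, 0, -50, 0, 0, 90]

```text
time_s: 14.3
tool_pos: [0.5398, -0.0987, 0.1171]
tool_rot: [180.0, 0.0, 0.5]
force: [-0.1, 0.9, 0.2]
opening: 0.0916
```

Run:
```python
from h import *
st(); p=capture("wrist")
# camera yaw ~0: recheck deck yaw from edges (z=.05) via Hough-free fits
c=(.54,-.098); a=ortho(p,c,.19,.05,n=761); g=cv2.GaussianBlur(cv2.cvtColor(a,cv2.COLOR_RGB2GRAY),(7,7),0).astype(float); px=.38/760
def fit(q):
    q=np.array(q);f=np.polyfit(q[:,0],q[:,1],1)
    for _ in range(5):
        e=abs(q[:,1]-np.polyval(f,q[:,0])); k=e<max(.0006,1.5*np.median(e)); f=np.polyfit(q[k,0],q[k,1],1)
    return f,k.sum(),len(q)
q=[]
for r in range(80,560,6):
    d=np.diff(g[r,:160]); k=d.argmax()
    if d[k]>8: q.append((c[1]+.19-r*px,c[0]-.19+k*px))
f,n,N=fit(q); print("front: yaw",-np.degrees(np.arctan(f[0])),"x",np.polyval(f,-.098),n,N)
q=[]
for cc in range(120,560,6):
    d=np.diff(g[:130,cc]); k=d.argmax()
    if d[k]>8: q.append((c[0]-.19+cc*px,c[1]+.19-k*px))
if len(q)>9: f,n,N=fit(q); print("left: yaw",np.degrees(np.arctan(f[0])),"y",np.polyval(f,.54),n,N)
t=capture("top"); a2=ortho(t,c,.2,.05,n=801,fish=False); b2=ortho(p,c,.045,.093,n=400)
cv2.imwrite("pics/o6.png",np.hstack([cv2.resize(a2,(400,400)),b2])[:,:,::-1])
g=cv2.GaussianBlur(cv2.cvtColor(a2,cv2.COLOR_RGB2GRAY),(7,7),0).astype(float); px=.4/800
q=[]
for r in range(80,720,8):
    d=np.diff(g[r,:200]); k=d.argmax(); 
    if d[k]>4: q.append((c[1]+.2-r*px,c[0]-.2+k*px))
if len(q)>9: f,n,N=fit(q); print("top front yaw",-np.degrees(np.arctan(f[0])),n,N)
```

```text
{'time_s': 14.3, 'tool_pos': [0.5398, -0.0987, 0.1171], 'tool_rot': [179.9989, 0.0028, 0.4835], 'force': [-0.0554, 0.8624, 0.2131], 'opening': 0.0916, 'joint_positions': [-10.5199, 20.1516, 107.9194, -0.0021, 51.9315, -11.0022]}
front: yaw 0.2936495069582482 x 0.39516725352112675 71 77
left: yaw 0.20746030165496082 y 0.06012152536097739 74 74
top front yaw 0.4574770190239806 18 28
```

View pics/o6.png

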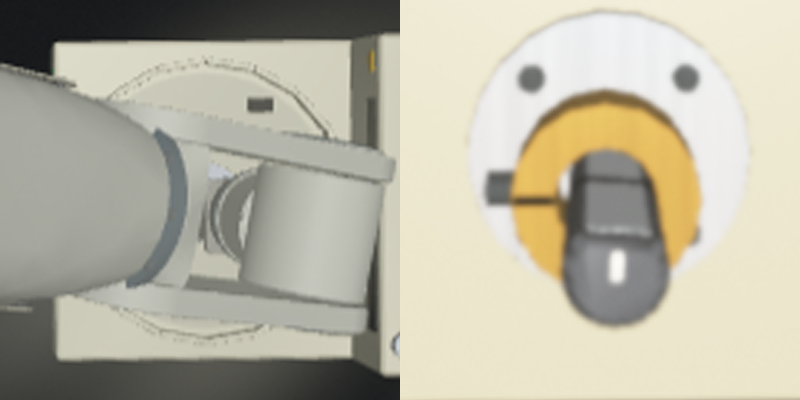

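Emit:
send_rows:
  rows: [0, 0, 0, 0, 0, 0, 10, 0, 0, 0, 0, 0, 0, 20, 0, 0, 0, 0, 0, 0, 30, 0, 0, 0, 0, 0, 0, 40, 0, 0, 0, 0, 0, 0, 50, 0, 0, 0, 0, 0, 0, 60, 0, 0, 0, 0, 0, 0, 70, 0, 0, 0, 0, 0, 0, 80, 0, 0, 0, 0, 0, 0, 90, 0, 0, 0, 0, 0, 0, 94.5, 0, 0, 0, 0, 0, 0, 94.5, 0, 0, 0, 0, 0, 0, 94.5]

```text
time_s: 15.9
tool_pos: [0.5398, -0.0987, 0.1171]
tool_rot: [180.0, 0.0, -94.1]
force: [1.6, 0.2, 0.1]
opening: 0.0917
```

Run:
```python
from h import *
st(); p=capture("wrist"); s=readout.sense(); cam=-np.array(p["R"]).T@p["t"]; print("cam",cam)
c=(.542,-.098); o=ortho(p,c,.016,.132,n=801); px=.032/800
g=cv2.GaussianBlur(o.astype(np.float32).mean(2),(0,0),4)
def ed(v,off): d=np.diff(v); return [(round((off+ (i+.5-400)*px*1000),1),round(float(d[i]),2)) for i in range(5,795) if abs(d[i])==abs(d[i-5:i+6]).max() and abs(d[i])>1]
print("x profiles y=-.100,-.098:",ed(g[450-20:450+20].mean(0),542),ed(g[380:420].mean(0),542))
v=[(-98*1-0)] ; print("y:",[( round(-98-(a-0),1),b) for a,b in ed(g[:,400-25:400+25].mean(1),0)])
o=ortho(p,c,.012,.135,n=400);cv2.imwrite("pics/o7.png",o[:,:,::-1])
```

```text
{'time_s': 15.9, 'tool_pos': [0.5398, -0.0987, 0.1171], 'tool_rot': [179.9987, 0.0008, -94.0963], 'force': [1.6124, 0.1649, 0.0701], 'opening': 0.0917, 'joint_positions': [-10.5197, 20.1521, 107.9172, 0.0009, 51.9321, 83.576]}
cam [ 0.60595824 -0.10313182  0.28671199]
x profiles y=-.100,-.098: [(533.2, -2.84)] [(532.8, -2.73), (533.2, -2.68), (540.5, 1.82), (542.8, -1.95), (552.7, -1.45)]
y: [(-91.0, -1.95), (-92.5, 3.68), (-98.0, -3.0), (-105.9, -1.08), (-107.6, 2.44)]
```

View pics/o7.png

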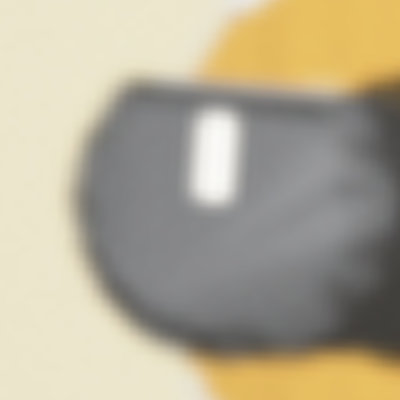

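Emit:
send_rows:
  rows: [0, -0.9, -2.7, 0, 0, 0, 0.9, 0, -0.9, -2.7, 16, 0, 0, 0.9, 150, -0.9, -2.7, 16, 0, 0, 0.9, 200, -0.9, -2.7, 16, 0, 0, 0.9, 255, -0.9, -2.7, 16, 0, 0, 0.9, 255, -0.9, -2.7, 16, 0, 0, 0.9, 255, -0.9, -2.7, 16, 0, 0, 0.9, 255, -0.9, -2.7, 16, 0, 0, 0.9, 255, -0.9, -2.7, 16, 0, 0, 0.9]

```text
time_s: 17.08
tool_pos: [0.5426, -0.098, 0.1011]
tool_rot: [-180.0, 0.0, -95.1]
force: [0.6, 0.1, -0.5]
opening: 0.024
```

Run:
```python
from h import *
st(); delta((.5426,-.098,.101),.3)
```

```text
{'time_s': 17.075, 'tool_pos': [0.5426, -0.098, 0.1011], 'tool_rot': [-179.996, 0.0004, -95.1413], 'force': [0.5835, 0.0865, -0.4901], 'opening': 0.024, 'joint_positions': [-10.3968, 21.6195, 108.2216, 0.001, 50.1549, 84.7439]}
shift mm [-0.   0.   0.1] rot [ -0.   -0.  -95.4]
```

Still closing; wait a bit more.

Emit:
send_rows:
  rows: [255, 0, 0, 0, 0, 0, 0, 255, 0, 0, 0, 0, 0, 0, 255, 0, 0, 0, 0, 0, 0, 255, 0, 0, 0, 0, 0, 0]

```text
time_s: 17.58
tool_pos: [0.5425, -0.0994, 0.1011]
tool_rot: [-180.0, -0.1, -95.1]
force: [-0.4, -8.1, -0.8]
opening: 0.0169
```

The opening is 16.9 mm, so a pad lies on the flat. I turn about the spindle axis, allowing for the 1.3 mm offset of the grip's midline.

Emit:
send_rows:
  rows: [255, 1.3, 0, 0, 0, 0, 0, 255, 1.3, -0.2, 0, 0, 0, -8, 255, 1.25, -0.4, 0, 0, 0, -16, 255, 1.2, -0.5, 0, 0, 0, -24, 255, 1.1, -0.7, 0, 0, 0, -32, 255, 1.0, -0.8, 0, 0, 0, -40, 255, 0.9, -1.0, 0, 0, 0, -48, 255, 0.7, -1.1, 0, 0, 0, -56, 255, 0.6, -1.2, 0, 0, 0, -64, 255, 0.4, -1.25, 0, 0, 0, -72, 255, 0.2, -1.3, 0, 0, 0, -80, 255, 0.05, -1.3, 0, 0, 0, -88, 255, -0.1, -1.3, 0, 0, 0, -95.4, 255, -0.1, -1.3, 0, 0, 0, -95.4, 255, -0.1, -1.3, 0, 0, 0, -95.4]

```text
time_s: 19.45
tool_pos: [0.5443, -0.0988, 0.1012]
tool_rot: [179.9, -0.0, 0.3]
force: [0.9, -4.1, -0.8]
opening: 0.017
```

Run:
```python
from h import *
st(); print(readout.sense()["torque"]); p=capture("wrist"); c=(.5426,-.098)
cv2.imwrite("pics/o8.png",np.hstack([ortho(p,c,.015,.135),ortho(p,c,.035,.093)])[:,:,::-1])
```

```text
{'time_s': 19.45, 'tool_pos': [0.5443, -0.0988, 0.1012], 'tool_rot': [179.9342, -0.0399, 0.2897], 'force': [0.9334, -4.0932, -0.8415], 'opening': 0.017, 'joint_positions': [-10.4025, 21.7276, 108.0418, -0.0745, 50.1792, -10.6445]}
[-0.91296478 -0.16175547  0.01830623]
```

View pics/o8.png

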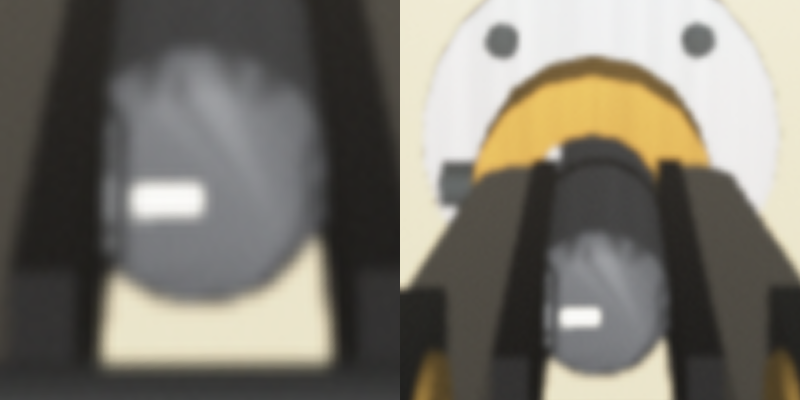

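The last permitted picture shows the white mark pointing left (−x) with the pads flat on it, opening 17.0 mm and tool yaw 0.3° to match the deck. From here I check numerically. Next I relieve the side force, release, and turn the hand for the collar.

Emit:
send_rows:
  rows: [255, 0, 0.8, 0, 0, 0, 0, 255, 0, 0.8, 0, 0, 0, 0]

```text
time_s: 19.75
tool_pos: [0.5442, -0.0988, 0.1011]
tool_rot: [-180.0, -0.0, 0.3]
force: [1.5, -1.9, -1.0]
opening: 0.0168
```

Emit:
send_rows:
  rows: [200, 0, 0, 0, 0, 0, 0, 100, 0, 0, 0, 0, 0, 0, 0, 0, 0, 0, 0, 0, 0, 0, 0, 0, 0, 0, 0, 0, 0, 0, 0, -20, 0, 0, 0, 0, 0, 0, -20, 0, 0, -10, 0, -0.8, 0, -20, 0, 0, -20, 0, -1.6, 0.3, -20, 0, 0, -30, 0, -1.6, 0.3, -20, 0, 0, -40, 0, -1.6, 0.3, -20, 0, 0, -50, 0, -1.6, 0.3, -20, 0, 0, -60, 0, -1.6, 0.3, -20, 0, 0, -70, 0, -1.6, 0.3, -20, 0, 0, -80, 0, -1.6, 0.3, -20, 0, 0, -90, 0, -1.6, 0.3, -20, 0, 0, -90, 0, -1.6, 0.3, -20, 0, 0, -90]

```text
time_s: 21.75
tool_pos: [0.5423, -0.0991, 0.1211]
tool_rot: [-180.0, -0.0, 90.0]
force: [-0.4, 0.3, -0.0]
opening: 0.0923
```

```bash
cat > m.py <<'E'
from h import *
st(); p=capture("wrist"); s=readout.sense(); cam=-np.array(p["R"]).T@p["t"]
import sys
zt=float(sys.argv[1])
# white mark on tip
c=(.5424,-.098); n=561; px=.028/560
o=ortho(p,c,.014,.135,n=n); g=o.astype(int).min(2); print("max",g[150:410,150:410].max())
for th in(170,190,205):
    m=(g>th).astype(np.uint8); k,l,q,ce=cv2.connectedComponentsWithStats(m)
    for i in range(1,k):
        if 500<q[i,4]<12000 and q[i,0]>40 and q[i,0]+q[i,2]<540 and q[i,1]>40 and q[i,1]+q[i,3]<540:
            pts=np.argwhere(l==i)[:,::-1].astype(np.float32); (vx,vy,_,_)=cv2.fitLine(pts,cv2.DIST_L2,0,.01,.01).ravel()
            a=np.degrees(np.arctan2(-vy,vx))%180; print("tip mark th",th,"centre",np.round([(c[0]+(ce[i][0]-280)*px)*1e3,(c[1]-(ce[i][1]-280)*px)*1e3],2),"angle",round(float(a+180 if a<90 else a),2),"size",q[i,2:4]*px*1e3)
# collar mark on top face: dark pixels surrounded by brass
c=(.525,-.098); half=.012; n=601; px=2*half/600
o=ortho(p,c,half,zt,n=n); hsv=cv2.cvtColor(o,cv2.COLOR_RGB2HSV); g=cv2.GaussianBlur(o[...,0].astype(np.float32),(0,0),3)
br=[];
for j in range(0,n,10):  # per column, darkest narrow line
    col=g[:,j]; 
    if np.median(col)<110: continue
    k=int(col.argmin())
    if col[k]<.75*np.median(col) and 30<k<570:
        w=np.clip(.85*np.median(col)-col,0,None); w[:max(0,k-40)]=0; w[k+40:]=0
        br.append(((c[0]+(j-300)*px)*1e3,(c[1]-((w*np.arange(n)).sum()/w.sum()-300)*px)*1e3))
br=np.array(br); print("mark pts",np.round(br[::3],2).tolist())
# ring edges along y and x through several lines
c=(.5424,-.098); half=.03; n=801; px=2*half/800
o=ortho(p,c,half,zt,n=n); hsv=cv2.cvtColor(o,cv2.COLOR_RGB2HSV)
m=((hsv[...,0]>14)&(hsv[...,0]<32)&(hsv[...,1]>90)&(hsv[...,2]>130))
for x in(.533,.5365,.540):
    j=int((x-c[0])/px+400); r=np.where(m[:,j])[0]
    if len(r): print("x",x,"brass y from",round((c[1]-(r[0]-400)*px)*1e3,2),"to",round((c[1]-(r[-1]-400)*px)*1e3,2))
r=np.where(m[int(400+.010/px)])[0]; print("row y=-.108 brass x",[(round((c[0]+(a-400)*px)*1e3,2)) for a in(r[0],r[-1])] if len(r) else None)
np.save("last.npy",p["pixels"])
E
python3 m.py .093
```

```text
{'time_s': 21.75, 'tool_pos': [0.5423, -0.0991, 0.1211], 'tool_rot': [-179.9943, -0.0028, 90.0387], 'force': [-0.3798, 0.2917, -0.0481], 'opening': 0.0923, 'joint_positions': [-10.5162, 20.0398, 107.4478, 0.0021, 52.5184, -100.5562]}
max 248
tip mark th 170 centre [540.17 -98.13] angle 182.24 size [6.1  3.45]
tip mark th 190 centre [540.14 -98.12] angle 181.64 size [5.65 2.85]
tip mark th 205 centre [540.12 -98.13] angle 181.2 size [5.3 2.5]
mark pts [[513.0, -100.54], [514.2, -100.59], [515.4, -100.62], [516.6, -100.99], [517.8, -101.42], [520.6, -108.29], [522.2, -98.38], [523.4, -98.38], [524.6, -98.38], [525.8, -98.38], [527.0, -98.37], [528.2, -98.38], [529.4, -98.41], [531.8, -95.11], [534.2, -104.87], [535.4, -105.16]]
x 0.533 brass y from -78.73 to -118.02
x 0.5365 brass y from -78.05 to -118.78
x 0.54 brass y from -77.38 to -119.52
row y=-.108 brass x [np.float64(521.25), np.float64(534.6)]
```

The collar's screw is at 180.0° (ring centre y −98.4) and the flat's mark is near 181°. Next I grip the collar.

Emit:
send_rows:
  rows: [0, 0.7, -1.2, 0, 0, 0, 0, 0, 0.7, -1.2, 20, 0, 0, 0, 0, 0.7, -1.2, 40, 0, 0, 0, 0, 0.7, -1.2, 50, 0, 0, 0, 0, 0.7, -1.2, 56, 0, 0, 0, 0, 0.7, -1.2, 56, 0, 0, 0, 120, 0.7, -1.2, 56, 0, 0, 0, 150, 0.7, -1.2, 56, 0, 0, 0, 255, 0.7, -1.2, 56, 0, 0, 0, 255, 0.7, -1.2, 56, 0, 0, 0, 255, 0.7, -1.2, 56, 0, 0, 0, 255, 0.7, -1.2, 56, 0, 0, 0, 255, 0.7, -1.2, 56, 0, 0, 0]

```text
time_s: 23.42
tool_pos: [0.5411, -0.0984, 0.0651]
tool_rot: [-180.0, -0.0, 90.3]
force: [0.1, 0.7, 1.0]
opening: 0.0434
```

```bash
python3 m.py .093
```

```text
{'time_s': 23.425, 'tool_pos': [0.5411, -0.0984, 0.0651], 'tool_rot': [-179.997, -0.0019, 90.2584], 'force': [0.1243, 0.7498, 0.9916], 'opening': 0.0434, 'joint_positions': [-10.4685, 24.5492, 109.5952, 0.0018, 45.8589, -100.7282]}
max 182
mark pts [[513.0, -100.58], [514.2, -100.58], [515.4, -100.77], [521.0, -98.19], [522.2, -98.19], [523.4, -98.18], [524.6, -98.18], [525.8, -98.18], [527.0, -98.17], [528.2, -98.17], [529.4, -98.17], [530.6, -98.22]]
x 0.533 brass y from -78.05 to -118.25
x 0.5365 brass y from -77.3 to -118.92
x 0.54 brass y from -76.62 to -119.6
row y=-.108 brass x [np.float64(521.7), np.float64(535.12)]
```

Emit:
send_rows:
  rows: [255, 0, 0, -3, 0, 0, 0, 255, 0, 1.2, -6, 0, 0, -0.5, 255, 0, 1.2, -10, 0, 0, -0.5, 255, 0, 1.2, -10, 0, 0, -0.5, 255, 0, 1.2, -10, 0, 0, -0.5, 255, 0, 1.2, -10, 0, 0, -0.5]

```text
time_s: 24.22
tool_pos: [0.5422, -0.0984, 0.075]
tool_rot: [-180.0, -0.0, 90.8]
force: [0.6, -0.3, -1.3]
opening: 0.0434
```

```bash
python3 m.py .103
python3 - <<'E'
from h import *
# column profile of scene image over spindle above collar: find line / collar top edge
p=capture("scene"); 
for z in(.135,.104,.102,.085): print(z,proj(p,(.5426,-.098,z)).round(1))
u,v=proj(p,(.5426,-.098,.12)); u=int(round(u)); a=p["pixels"][int(v)-10:int(v)+22,u-1:u+2].mean(1).astype(int); print(int(v)-10,a.tolist())
E
```

```text
{'time_s': 24.225, 'tool_pos': [0.5422, -0.0984, 0.075], 'tool_rot': [-179.989, -0.003, 90.7587], 'force': [0.6183, -0.2617, -1.3209], 'opening': 0.0434, 'joint_positions': [-10.4454, 23.777, 109.1518, 0.0011, 47.0825, -101.2048]}
max 216
tip mark th 170 centre [537.91 -98.17] angle 90.07 size [1.25 2.05]
mark pts [[513.0, -100.55], [514.2, -100.88], [515.4, -101.45], [522.6, -98.34], [523.8, -98.32], [525.0, -98.3], [526.2, -98.29], [527.4, -98.28], [528.6, -98.26], [529.8, -98.25], [531.0, -98.18], [532.2, -97.74]]
x 0.533 brass y from -78.35 to -117.72
x 0.5365 brass y from -77.45 to -118.78
x 0.54 brass y from -76.7 to -119.45
row y=-.108 brass x [np.float64(522.6), np.float64(536.48)]
0.135 [320.2 223.7]
0.104 [320.2 231.1]
0.102 [320.2 231.6]
0.085 [320.1 235.5]
217 [[114, 109, 95], [170, 163, 139], [207, 199, 167], [204, 197, 167], [157, 154, 136], [103, 103, 99], [72, 74, 76], [64, 69, 70], [65, 66, 70], [58, 62, 63], [54, 56, 59], [54, 56, 56], [60, 62, 64], [66, 69, 70], [71, 71, 73], [70, 71, 73], [64, 66, 69], [81, 74, 64], [143, 117, 63], [204, 162, 66], [221, 177, 69], [193, 152, 59], [147, 117, 50], [118, 96, 40], [127, 109, 72], [161, 150, 130], [162, 158, 147], [136, 137, 132], [118, 118, 117], [140, 140, 138], [203, 202, 197], [224, 223, 221]]
```

```bash
python3 -c "
from h import *
st(); print(ctrl.close_job())"
```

```text
{'time_s': 24.325, 'tool_pos': [0.5422, -0.0984, 0.075], 'tool_rot': [-179.9865, -0.0027, 90.7599], 'force': [1.293, -0.097, -0.7688], 'opening': 0.0438, 'joint_positions': [-10.4455, 23.7793, 109.1513, 0.0, 47.0832, -101.2055]}
the job is handed in; nothing more can be done
None
```

The job is handed in at 24.3 s. The small brass collar is on the spindle and held with its top face at the black line, its screw over the flat and both fingers off the screw.

**What I did:**
- I lifted the collar off its post and lowered it over the spindle without touching it.
- I gripped the spindle with one pad lying on the flat and turned it to face the gap. The opening read 16.9–17.0 mm, against 17.4 mm nominal across the flat.
- I let go, gripped the collar again and raised it 10 mm.

**Last checks:**
- **Height:** the collar's top face works out at 102.9 mm, with the line at 103 mm. This comes from the arm's own position reading, not from seeing the line.
- **Alignment:** the screw points at about 180.7°. The spindle was turned to 180.3°, and the deck measures about 180.2–180.5°.
- **Grip:** the fingers are about 90° from the screw, the opening is 43.8 mm, and the wrist force was under 2 N.

**Disagreements:**
- After I released the spindle, the white mark on its tip read 181.2–182.2°, 1–2° more than the angle the gripper turned it to. I took that as noise from such a small mark.
- In the final pose the mark was hidden, so I could not re-check the flat's angle there.
- I had used all 12 picture views by then, so the final checks are by measurement only.

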